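Change boards at the inspection camera

ROBOT

A 6-joint arm with a two-finger parallel gripper is mounted at the origin on a cart in front of the work surface, level with it; the furniture and walls round the work are solid. World frame = base frame: x ahead of the robot, y to its left, z up, the work surface at z = 0. Lengths are in m, angles in degrees, forces in N, time in s.
With the tool pointing down it reaches from about 0.325 to 0.85 m from the base axis. Payload 15.5 kg.
Tool frame: the origin (TCP) lies midway between the tips of the shut fingers; the grasp point (between the pads) lies 19 mm behind it; z points along the fingers, y is the line along which they close (so a half turn about z gives the same grasp; the last joint's range is limited). The gripper opens to 91 mm and grips with 3 to 60 N. Pads are 32 mm wide; open, the fingers measure 118 mm over their backs; the gripper's body (76 mm by 178 mm) begins 60 mm behind the grasp point.
Start: joints at [60.533, 28.281, 77.091, -0, 74.628, -5.472], TCP at [0.254, 0.571, 0.214] pointing down, gripper open.
Joint ranges: [-166.48, 166.48], [-47.26, 123.95], [12.59, 153.08], [-70.14, 250.14], [6.76, 159.57], [-176.63, 176.63]. Speed limits (degrees/s): [108.29, 108.29, 147.25, 172.46, 172.46, 172.46].

INTERFACE

Orientations are given as a 3x3 rotation matrix whose columns are the frame's x, y, z axes.
In Python, from bench import ctrl gives the robot as it stands. The module is installed in compiled form; this text tells all that it offers. Calls block until the motion is done:
- ctrl.goto(position, orientation): joint-space move of the TCP to a pose.
- ctrl.move_l(position, vel=0.15, ori=None, contact_N=None): straight line of the TCP; ori=None keeps the orientation; vel is the mean speed in m/s. With contact_N (N) it stops when the force on the tool has changed by that much, and returns True; else False.
- ctrl.movej(angles): joint-space move.
- ctrl.command_gripper(opening): opening from 0.0 (shut) to 1.0 (fully open); the grip force is fixed at half the most; returns when the fingers have stopped.
- ctrl.sleep(seconds).
- ctrl.ik(position, orientation): joint angles nearest the present ones, or None.
- ctrl.read_camera(name): name is "scene" or "top" or "wrist"; returns the picture (480x640x3 uint8, blue, green, red); there is no depth.
- ctrl.camera_params(name): a dict with "fx", "fy", "cx", "cy" (pixels), "D" ([k1, k2, p1, p2, k3] as OpenCV has them; the pictures are not rectified), "pose" (4x4, takes a point from camera to world coordinates); the wrist camera has in their place "T_tool_cam" (4x4, takes a point from camera to tool coordinates, whose origin is the TCP and whose axes are the flange's). Camera axes: x right, y up, looking along -z (the intrinsics and any distortion apply to the point x, -y, -z); pixel columns grow to the right and rows downward; lengths in m; the calibration is good to about 2 mm. A picture is of the moment at which its call begins: read the wrist's pose just before it. camera_params takes no time and is no camera call.
A pose or a line that the arm cannot do raises ctrl.MotionError and nothing moves.
- ctrl.sign_off(): hands the job in; it is judged then, once.
Readings, each from a call of its own:
- ctrl.current_t(): time.
- ctrl.current_q(): joint angles.
- ctrl.current_dq(): joint speeds.
- ctrl.current_effort(): joint torques, N m.
- ctrl.current_tool_pos(): TCP position.
- ctrl.current_eef_rot(): TCP orientation.
- ctrl.current_contact_force(): force on the tool from outside, world axes, zero at the start.
- ctrl.current_wrist_torque(): the same for the moment, N m.
- ctrl.current_grip_width(): opening from 0.0 (shut) to 1.0 (fully open).
- ctrl.current_grasp_force(): force on a finger pad.
Only numpy, scipy, OpenCV 4.12 (cv2) and the standard library are available. Lean on these libraries where they do the work, as an engineer would, in place of code of your own. Each camera call takes 0.05 s, during which the arm holds its last target. There are 200 camera calls.

TASK

Put the tested board (blue grip) from the black test socket back into the free slot of the grey rack, the one marked by the green clip: slide it in edgewise, right down to the bottom, before letting go. Then take the next board (yellow grip) out of the rack and present it in the air to the inspection camera: component side facing the lens, upright and square to it, the middle of the board on the lens axis and 12 cm in front of the lens. Finish while still holding it there, motionless; leave the board with the white grip and the mug alone.

Things in the scene. Friction and masses are not known exactly. Their poses are not given: they have to be found in the camera images.
- tested_module: Upright green circuit board 90 (y) x 70 (z) x 5 mm (x) with a blue grip bar on its top edge: 50 mm long (y), 12 mm thick (x), 68 to 90 mm above the underside. About 0.12 kg. Origin: middle of the underside; z up. +x: component side, chips up to 9.5 mm from mid-plane, 34 to 58 mm up. Starts seated in the test socket.
- next_module: Upright green circuit board 90 (y) x 70 (z) x 5 mm (x) with a yellow grip bar on its top edge: 50 mm long (y), 12 mm thick (x), 68 to 90 mm above the underside. About 0.12 kg. Origin: middle of the underside; z up. +x: component side, chips up to 9.5 mm from mid-plane, 34 to 58 mm up. Starts seated in one of the rack's three slots, +x as the rack's +x. The one to present.
- next_module_face (a point): Middle of the green board of the yellow-grip module, on its component side: 35 mm above the underside, 2.5 mm from the mid-plane. Axes as the module's.
- spare_module: Upright green circuit board 90 (y) x 70 (z) x 5 mm (x) with a white grip bar on its top edge: 50 mm long (y), 12 mm thick (x), 68 to 90 mm above the underside. About 0.12 kg. Origin: middle of the underside; z up. +x: component side, chips up to 9.5 mm from mid-plane, 34 to 58 mm up. Starts seated in another of the rack's slots; leave it alone.
- rack: Fixed grey slotted board rack, a block 203 x 130 x 36 mm, its origin at the middle of the underside on the desk. Three slots 70 mm apart along its x (at x = -70, 0, +70 mm), each running along its y, 95 mm long x 7 mm wide, 28 mm deep (floor 8 mm above the desk), mouths chamfered 3 mm. Boards stand loose in them, leaning a few degrees at most.
- free_slot_clip: Fixed green plastic clip on the rack's +y edge beside the free slot, its tab rising 13 mm above the rack's top face 62 mm from the slot's middle. Origin: middle of the free slot's floor (8 mm above the desk); axes as the rack's, y along the slot. A seated module has its origin here and its z up.
- test_socket: Fixed black test socket, a block 70 x 130 x 36 mm on a dark plate 82 x 142 mm, with one slot in its middle like those of the rack (95 mm along its y, 7 mm wide, 28 mm deep, floor 8 mm above the desk). Origin: middle of the underside on the desk. The tested module stands in it with the same axes, its component side towards the socket's +x.
- lens (a point): Centre of the lens's front glass, 200 mm above the desk, on the fixed inspection camera: white head, grey ring light 68 mm across, base plate 120 x 100 mm whose middle is 70 mm behind the glass, steel column 115 mm behind it. Highest point 243 mm above the desk. The camera looks level along this frame's -x; z up. Show the board 120 mm out along -x.
- mug: White mug with grey dots, about 82 mm wide, 114 mm over its handle, 91 mm high; stands loose to the right behind the rack; leave it. Origin: middle of the underside.
There are look-alikes about, which are no part of the job. What is shaped like the next_module but orange or red is not meant.

How it is judged (in metres and radians):
On the way, in this order (a step that is already met when the one before it is completed fails the run):
1. the tested (blue) module stands fully down in the free slot, let go, while the next (yellow) one is still in the rack (x of tested_module in the frame of free_slot_clip between -0.006 and 0.006 m and y of tested_module in the frame of free_slot_clip between -0.008 and 0.008 m and z of tested_module in the frame of free_slot_clip below 0.004 m and angle between tested_module's own z axis and vertical below 0.15 rad and contact force between the fingers and tested_module below 0.05 N and distance of next_module from where it was at the start of the episode below 0.02 m), for 0.2 s.
2. the next (yellow) module is presented to the lens, held by the fingers (x of next_module_face in the frame of lens between -0.14 and -0.1 m and y of next_module_face in the frame of lens between -0.015 and 0.015 m and z of next_module_face in the frame of lens between -0.015 and 0.015 m and angle between the x axis of next_module and the x axis of lens, either way round below 0.17 rad and angle between next_module's own z axis and vertical below 0.17 rad and x of lens in the frame of next_module above 0.08 m and contact force between the fingers and next_module above 1 N and linear speed of next_module below 0.02 m/s and angular speed of next_module below 0.15 rad/s), for 0.3 s.
At the end, for the whole second after the job is handed in: Yellow-grip module held motionless in the air, middle of its component side 120 +-20 mm before the lens, within 15 mm of its axis, facing it, square and upright to 0.17 rad. Blue-grip module let go in the free slot, within 4 mm of fully down. White-grip module moved under 15 mm (all of step 2 and x of tested_module in the frame of free_slot_clip between -0.006 and 0.006 m and y of tested_module in the frame of free_slot_clip between -0.008 and 0.008 m and z of tested_module in the frame of free_slot_clip below 0.004 m and angle between tested_module's own z axis and vertical below 0.15 rad and contact force between the fingers and tested_module below 0.05 N and distance of spare_module from where it was at the start of the episode below 0.015 m); the arm keeps its last pose, push and grip.
It fails at once if the tested module is dropped: it falls free, touched by nothing, more than 10 mm above the slot floors (height (world z) of tested_module above 0.018 m and contact force between the fingers and tested_module below 0.001 N and contact force between tested_module and anything else below 0.001 N).
It fails at once if the next module is dropped: it falls free, touched by nothing (height (world z) of next_module above 0.018 m and contact force between the fingers and next_module below 0.001 N and contact force between next_module and anything else below 0.001 N).
It fails at once if the white-grip module is pulled or knocked more than 15 mm (distance of spare_module from where it was at the start of the episode above 0.015 m).
It fails at once if the mug is knocked more than 20 mm (distance of mug from where it was at the start of the episode above 0.02 m).
It also fails if it takes over 54 s, if anything falls off the work surface, if the arm or the gripper's body presses on something with over 40 N, if the wrist force passes 120 N, or if a joint passes its speed limit or range.

## Working session

There is one attempt and no reset: what is moved stays moved. The work goes in short steps, each a Python script; the robot and the scene stay as the last script left them, time stands still between calls to the robot, and variables do not carry over. Pictures are saved under pics/ and viewed, at most 10 in all, crops included, and the job is handed in when it is done.

```bash
mkdir -p pics
python3 - <<'E'
from bench import ctrl
import cv2,numpy as np
for n in("scene","top"):
    cv2.imwrite(f"pics/{n}0.png",ctrl.read_camera(n)); p=ctrl.camera_params(n); print(n,{k:np.round(v,4).tolist() for k,v in p.items()})
p=ctrl.camera_params("wrist");print({k:np.round(v,4).tolist() for k,v in p.items()})
print(ctrl.current_tool_pos(),ctrl.current_eef_rot(),ctrl.current_t())
cv2.imwrite("pics/wrist0.png",ctrl.read_camera("wrist"))
E
```

```text
scene {'fx': 500.2944, 'fy': 500.2944, 'cx': 316.0434, 'cy': 232.3401, 'D': [-0.0776, 0.0, 0.0, 0.0, 0.0], 'pose': [[0.8309, 0.2612, -0.4913, 0.0499], [-0.5562, 0.3651, -0.7466, -0.6232], [-0.0157, 0.8936, 0.4486, 0.5949], [0.0, 0.0, 0.0, 1.0]]}
top {'fx': 576.7495, 'fy': 576.7495, 'cx': 326.8223, 'cy': 247.6762, 'D': [0.0046, 0.0, 0.0, 0.0, 0.0], 'pose': [[0.0708, 0.9711, -0.2279, 0.3445], [-0.9975, 0.0679, -0.0208, 0.1682], [-0.0048, 0.2288, 0.9735, 1.1678], [0.0, 0.0, 0.0, 1.0]]}
{'fx': 396.2703, 'fy': 396.2703, 'cx': 312.8668, 'cy': 234.5027, 'D': [-0.01, 0.0, 0.0, 0.0, 0.0], 'T_tool_cam': [[0.0016, 0.9687, 0.2483, 0.0693], [1.0, -0.0017, 0.0001, 0.0013], [0.0005, 0.2483, -0.9687, -0.1721], [0.0, 0.0, 0.0, 1.0]]}
[0.25397863 0.57068608 0.2133872 ] [[-9.13582658e-01  4.06652727e-01 -5.35574900e-04]
 [ 4.06653067e-01  9.13582168e-01 -9.52165018e-04]
 [ 1.02091177e-04 -1.08767462e-03 -9.99999403e-01]] 0.1
```

View pics/scene0.png

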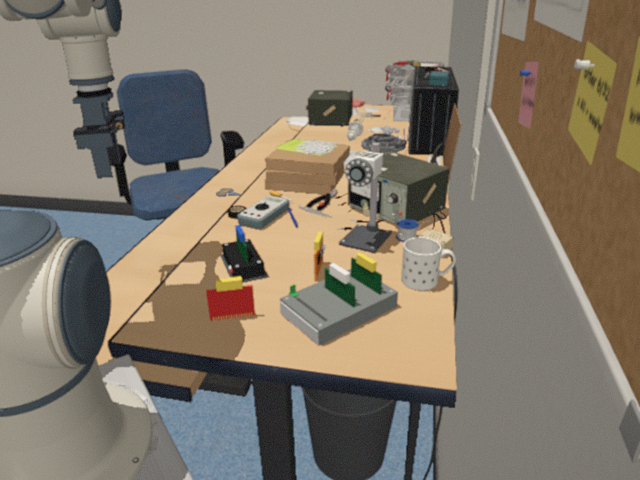

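View pics/top0.png

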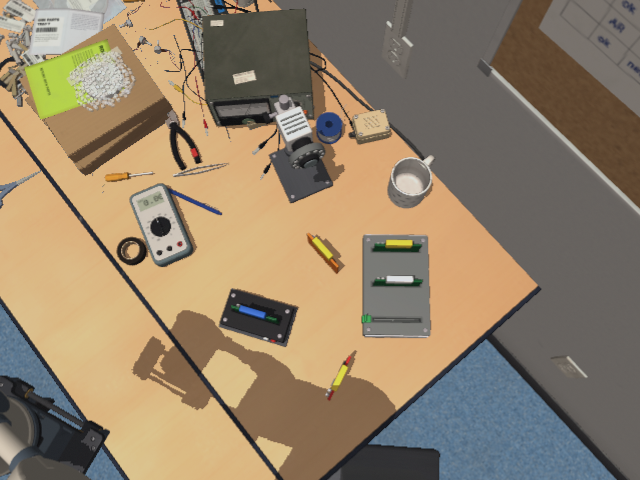

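The top view shows three yellow-grip candidates:
- The rack module at (398,243), which has a green board.
- An upright at (322,252), which has an orange board, so it's a decoy.
- An upright at (340,377), which has a red board, so it's a decoy.

The blue module is in the socket at (255,313). The free slot with the green clip is at (392,320), clip at (367,319). The white grip is at (400,281), the mug at (410,182), and the camera head is near (295,130).

```bash
cat > h.py <<'E'
from bench import ctrl
import cv2,numpy as np
F=np.diag([1.,-1,-1])
def view(name):
    p=ctrl.camera_params(name)
    if name=="wrist":
        T=np.eye(4);T[:3,:3]=ctrl.current_eef_rot();T[:3,3]=ctrl.current_tool_pos();T=T@np.array(p["T_tool_cam"])
    else:T=np.array(p["pose"])
    K=np.array([[p["fx"],0,p["cx"]],[0,p["fy"],p["cy"]],[0,0,1]])
    return T,K,np.array(p["D"],float)
def ray(v,uv):
    T,K,D=v; n=cv2.undistortPoints(np.array([[uv]],float),K,D)[0,0]
    d=T[:3,:3]@(F@np.array([n[0],n[1],1])); return T[:3,3],d/np.linalg.norm(d)
def plane(v,uv,z):
    o,d=ray(v,uv); return o+d*(z-o[2])/d[2]
def tri(obs):
    A=np.zeros((3,3));b=np.zeros(3);R=[ray(v,u) for v,u in obs]
    for o,d in R: P=np.eye(3)-np.outer(d,d);A+=P;b+=P@o
    x=np.linalg.solve(A,b); return x,[np.linalg.norm((np.eye(3)-np.outer(d,d))@(x-o)) for o,d in R]
def proj(v,X):
    T,K,D=v; Q=(np.atleast_2d(X)-T[:3,3])@T[:3,:3]@F
    return cv2.projectPoints(Q,np.zeros(3),np.zeros(3),K,D)[0][:,0]
def down(yaw): # tool z down, tool y (closing) at yaw deg
    c,s=np.cos(np.radians(yaw)),np.sin(np.radians(yaw)); y=np.array([c,s,0]);z=np.array([0,0,-1.]); return np.column_stack([np.cross(y,z),y,z])
E
python3 - <<'E'
from h import *
v=view("top")
for n,uv,z in[("blueL",(235,307),.098),("blueR",(271,319),.098),("yelL",(386,244),.098),("yelR",(412,243),.098),("whL",(386,280),.098),("whR",(413,279),.098),("clip",(367,318),.045),("slotR",(421,320),.036),
 ("rkTL",(364,235),.036),("rkTR",(428,236),.036),("rkBR",(430,335),.036),("rkBL",(363,335),.036),("mug",(409,182),.09),("dec1",(322,252),.09),("dec2",(340,377),.09),
 ("baseL",(269,155),.01),("baseB",(289,200),.01),("baseR",(331,184),.01),("ring",(307,154),.2),("head",(292,122),.24)]: print(n,plane(v,uv,z).round(3))
im=ctrl.read_camera("top")
cv2.imwrite("pics/topcrop.png",cv2.resize(im[80:360,210:450],None,fx=2.14,fy=2.14,interpolation=cv2.INTER_CUBIC))
im=ctrl.read_camera("scene")
cv2.imwrite("pics/scenecrop.png",cv2.resize(im[140:350,200:470],None,fx=2.8,fy=2.8,interpolation=cv2.INTER_CUBIC))
E
```

```text
blueL [0.47  0.354 0.098]
blueR [0.452 0.285 0.098]
yelL [0.61  0.079 0.098]
yelR [0.615 0.03  0.098]
whL [0.541 0.076 0.098]
whR [0.546 0.025 0.098]
clip [0.473 0.104 0.045]
slotR [ 0.477 -0.002  0.036]
rkTL [0.641 0.119 0.036]
rkTR [ 0.648 -0.01   0.036]
rkBR [ 0.45  -0.02   0.036]
rkBL [0.44  0.11  0.036]
mug [0.741 0.039 0.09 ]
dec1 [0.588 0.2   0.09 ]
dec2 [0.357 0.15  0.09 ]
baseL [0.811 0.331 0.01 ]
baseB [0.713 0.28  0.01 ]
baseR [0.754 0.194 0.01 ]
ring [0.741 0.237 0.2  ]
head [0.782 0.264 0.24 ]
```

View pics/topcrop.png

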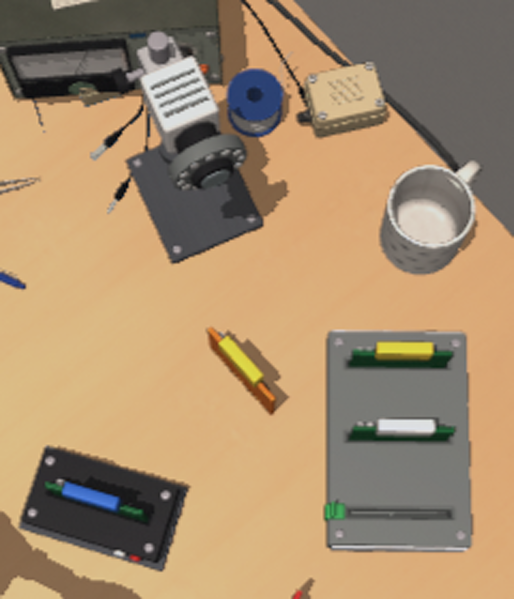

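View pics/scenecrop.png

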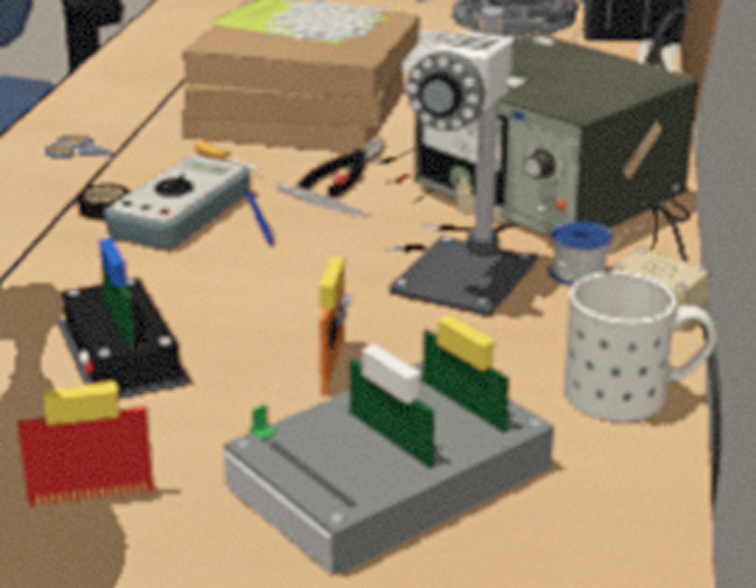

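The crop confirms the choice. The rear rack module at crop (405,351) has a yellow grip on a green board. The upright at (240,365) is orange and the one in the scene view at (85,450) is red, so both are decoys. The lens ring is at scene-crop (437,97). Next I'll take close wrist views of the socket and rack, two positions each.

Run:
```python
from h import *
import pickle
V={}
for n,p,yaw in[("s1",(.44,.30,.21),-14.6),("s2",(.49,.34,.21),-14.6),("r1",(.56,.03,.23),4),("r2",(.50,.08,.23),4)]:
    ctrl.goto(np.array(p),down(yaw)); ctrl.sleep(.2)
    v=view("wrist");im=ctrl.read_camera("wrist");V[n]=(v,im)
pickle.dump(V,open("V.pkl","wb"))
X=np.array([.461,.32,.098]);R=np.array([.54,.05,.06])
for n,c in(("s",X),("r",R)):
    t=[]
    for k in"12":
        v,im=V[n+k];u=proj(v,c)[0]; w,h=(400,300)if n=="s" else(533,300)
        x0=int(np.clip(u[0]-w/2,0,640-w));y0=int(np.clip(u[1]-h/2,0,480-h));print(n+k,x0,y0,w,h)
        t.append(cv2.resize(im[y0:y0+h,x0:x0+w],(int(w*1),int(h))if n=="r" else(400,300)))
    cv2.imwrite(f"pics/{n}.png",cv2.resize(np.vstack(t),None,fx=1,fy=1) )
print(ctrl.current_t())
```

```text
s1 133 49 400 300
s2 82 115 400 300
r1 23 42 533 300
r2 86 100 533 300
4.475
```

View pics/s.png

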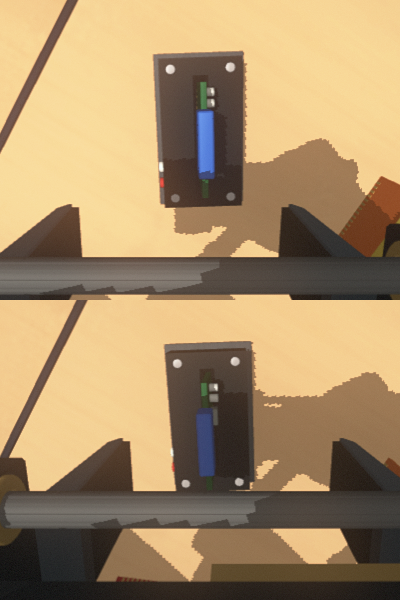

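View pics/r.png

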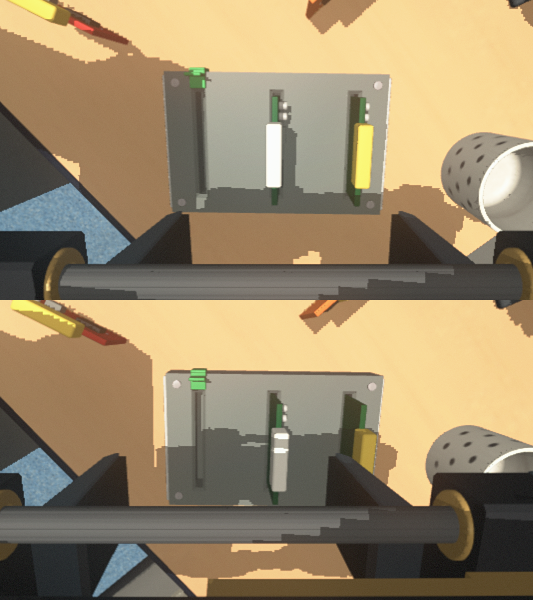

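The socket views show blue bar corners at about (198,111) to (214,178), and the second view has the same bar at (197,109) to (214,176). The chips lie on the right, so +x is to the right. The rack views show the free slot at x≈200, white at x≈274 and yellow at x≈363, also with chips on the right. I'll triangulate now.

Run:
```python
from h import *
import pickle
from scipy.optimize import least_squares
V=pickle.load(open("V.pkl","rb")); v={k:x[0] for k,x in V.items()}
off=dict(s1=(133,49),s2=(82,115),r1=(23,42),r2=(86,100))
def o(k,a): return v[k],np.array(a,float)+off[k]
P={"blueTL":("s",(198,111),(197,109)),"blueTR":("s",(213,111),(213,108)),"blueBL":("s",(199,179),(199,176)),"blueBR":("s",(214,178),(214,175)),
"sockScrTL":("s",(170,69),(177,63)),"sockScrTR":("s",(230,67),(235,61)),"sockScrBL":("s",(175,198),(185,184)),"sockScrBR":("s",(230,196),(239,182)),
"rTL":("r",(165,72),(166,72)),"rTR":("r",(389,75),(382,76)),"scTL":("r",(175,83),(176,84)),"scTR":("r",(378,86),(372,87)),"scBL":("r",(183,200),(179,196)),
"clipTop":("r",(199,69),(198,71)),"slotT":("r",(199,89),(199,90)),"slotB":("r",(201,193),(200,186)),
"whTL":("r",(267,124),(273,130)),"whTR":("r",(281,124),(288,130)),"yeTL":("r",(357,124),(354,130)),"yeTR":("r",(373,126),(376,131))}
for n,(g,a,b) in P.items():
    x,e=tri([o(g+"1",a),o(g+"2",b)]); print(n,x.round(4),np.max(e).round(4))
print("single-view at z:")
for n,k,a,z in[("yeBL","r1",(355,187),.098),("yeBR","r1",(371,188),.098),("yeTL","r1",(357,124),.098),("yeTR","r1",(373,126),.098),("rBR","r1",(380,213),.036),("rBL","r1",(173,211),.036),("rTL","r1",(165,72),.036),("rTR","r1",(389,75),.036),("slotT","r1",(199,89),.036),("slotB","r1",(201,193),.036)]:
    print(n,plane(*o(k,a),z).round(4))
t=view("top");s=view("scene")
# lens ring centre in scene crop/2.8+(200,140); top crop/2.14+(210,80)
L=np.array((437,97))/2.8+(200,140); Lt=np.array((207,172))/2.1417+(210,80)
print("lens tri",tri([(s,L),(t,Lt)]),"scene z=.2",plane(s,L,.2))
for n,a in[("L",(130,160)),("B",(177,262)),("R",(262,223))]: print("base top",n,plane(t,np.array(a)/2.1417+(210,80),.01).round(4))
for n,a in[("L",(393,287)),("B",(489,308)),("R",(537,257))]: print("base sc",n,plane(s,np.array(a)/2.8+(200,140),.01).round(4))
```

```text
blueTL [0.4656 0.3476 0.0831] 0.0009
blueTR [0.477  0.3441 0.0763] 0.0006
blueBL [0.4546 0.3002 0.0986] 0.0002
blueBR [0.4656 0.2976 0.0969] 0.0
sockScrTL [0.453  0.3829 0.0377] 0.0
sockScrTR [0.502 0.372 0.037] 0.0001
sockScrBL [0.4293 0.2746 0.0424] 0.0001
sockScrBR [0.4776 0.2629 0.039 ] 0.0004
rTL [0.4421 0.1102 0.028 ] 0.0005
rTR [0.6434 0.1217 0.0324] 0.0
scTL [0.453  0.1009 0.0355] 0.0001
scTR [0.6336 0.1114 0.0379] 0.0001
scBL [ 0.4619 -0.006   0.0427] 0.0011
clipTop [0.4727 0.1142 0.0304] 0.0004
slotT [0.4747 0.0972 0.0368] 0.0
slotB [0.4803 0.0041 0.0433] 0.0012
whTL [0.5399 0.0751 0.0852] 0.0004
whTR [0.5513 0.0766 0.0892] 0.0009
yeTL [0.612  0.0782 0.0723] 0.0012
yeTR [0.6237 0.0803 0.0869] 0.001
single-view at z:
yeBL [0.6124 0.0318 0.098 ]
yeBR [0.6251 0.0319 0.098 ]
yeTL [0.6084 0.0808 0.098 ]
yeTR [0.6207 0.0802 0.098 ]
rBR [ 0.651  -0.0063  0.036 ]
rBL [ 0.4513 -0.0189  0.036 ]
rTL [0.4442 0.1097 0.036 ]
rTR [0.6425 0.1215 0.036 ]
slotT [0.4746 0.0972 0.036 ]
slotB [0.478  0.0011 0.036 ]
lens tri (array([0.73032845, 0.23691186, 0.19425528]), [np.float64(0.0006392637670759217), np.float64(0.0006392637670760661)]) scene z=.2 [0.71975456 0.22451141 0.2       ]
base top L [0.8115 0.3275 0.01  ]
base top B [0.7083 0.2715 0.01  ]
base top R [0.7543 0.1911 0.01  ]
base sc L [0.7084 0.2677 0.01  ]
base sc B [0.753  0.1879 0.01  ]
base sc R [0.8526 0.238  0.01  ]
```

Run:
```python
from h import *
import pickle
V=pickle.load(open("V.pkl","rb"))
c=np.array([plane(V["s1"][0],np.array(a)+(133,49),.098) for a in((198,111),(213,111),(199,179),(214,178))])
print(c.round(4)); m=c.mean(0); print(m); m2=np.array([.4655,.3231])
c2=np.array([plane(V["s1"][0],np.array(a)+(133,49),.036) for a in((170,69),(230,67),(175,198),(230,196))]);print("socket",c2.mean(0))
print("lens in top px",proj(view("top"),[.72,.2245,.2]))
yaw=-12.5
ctrl.command_gripper(.45)
ctrl.goto(np.array([m[0],m[1],.17]),down(yaw))
print(ctrl.move_l(np.array([m[0],m[1],.072]),vel=.12,contact_N=8),ctrl.current_tool_pos())
f0=ctrl.current_contact_force()
ctrl.command_gripper(0); print(ctrl.current_grip_width()*91,ctrl.current_grasp_force(),f0,ctrl.current_contact_force())
print(ctrl.move_l(np.array([m[0],m[1],.20]),vel=.10),ctrl.current_grip_width()*91,ctrl.current_grasp_force(),ctrl.current_contact_force(),ctrl.current_t())
im=ctrl.read_camera("scene");im2=ctrl.read_camera("wrist");pickle.dump((view("wrist"),im2),open("W.pkl","wb"))
cv2.imwrite("pics/held.png",np.vstack([cv2.resize(im[130:290,160:320],(560,560))[:300],im2[180:480,40:600]]))
```

```text
[[0.4658 0.348  0.098 ]
 [0.476  0.3454 0.098 ]
 [0.4547 0.2999 0.098 ]
 [0.4656 0.2979 0.098 ]]
[0.4655264  0.32281232 0.098     ]
socket [0.46529401 0.32258488 0.036     ]
lens in top px [[312.80639509 165.27204001]]
False [0.46602241 0.32289973 0.07264316]
11.610409717445375 30.00027447938919 [-0.43182366 -0.08542891 -0.39768614] [-1.49580686 -0.0637234   4.32569158]
False 11.70650651408063 29.99928206205368 [ 0.08700564  0.26680557 -1.1405148 ] 9.3083
```

View pics/held.png

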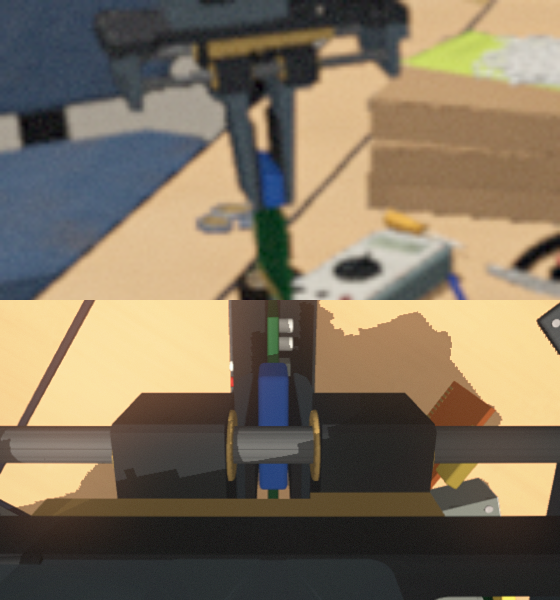

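The blue module is held squarely at 11.7 mm width. Its bar ends are visible at wrist rows ~243 and ~369, which lets me check its offset in the hand. Next comes the insertion.

Run:
```python
from h import *
import pickle
v,_=pickle.load(open("W.pkl","rb")); T=v[0]
tp=ctrl.current_tool_pos();R=ctrl.current_eef_rot()
e=[R.T@(plane(v,(273+40,r),tp[2]+.026)-tp) for r in(243,369)]; print("bar ends in tool",np.round(e,4))
dx=np.mean(e,0)[0]; print("tool-x offset",dx)
yaw=3.3; p=np.array([.4767,.0488]); q=lambda z:np.array([*p,z])
ctrl.goto(q(.15),down(yaw)); ctrl.sleep(.2)
print(ctrl.move_l(q(.112),vel=.1,contact_N=5),ctrl.current_tool_pos())
h=ctrl.move_l(q(.073),vel=.04,contact_N=8); print(h,ctrl.current_tool_pos(),ctrl.current_contact_force(),ctrl.current_wrist_torque(),ctrl.current_t(),ctrl.current_grip_width()*91)
```

```text
bar ends in tool [[ 0.03    0.0008 -0.026 ]
 [-0.0246  0.0009 -0.026 ]]
tool-x offset 0.0026809444459893698
False [0.47675327 0.04894447 0.11212819]
False [0.47685019 0.04879713 0.07317859] [ 0.02976736  0.26118191 -1.09944718] [-0.1183342   0.06849352 -0.03289038] 12.35 11.719186826780009
```

Run:
```python
from h import *
p=ctrl.current_tool_pos(); p=np.array([.4767,.0488,.066])
h=ctrl.move_l(p,vel=.02,contact_N=6); print(h,ctrl.current_tool_pos(),ctrl.current_contact_force(),ctrl.current_grip_width()*91)
s=ctrl.read_camera("scene");w=ctrl.read_camera("wrist")
cv2.imwrite("pics/ins.png",np.vstack([cv2.resize(s[230:350,260:420],(560,420)),cv2.resize(w[80:400],(360,180))[:, :].copy() if 0 else cv2.copyMakeBorder(cv2.resize(w,(240,180)),0,0,0,320,cv2.BORDER_CONSTANT)]))
```

```text
True [0.47672625 0.04878714 0.07194297] [0.18434239 0.63104249 4.6274978 ] 12.230137481920522
```

View pics/ins.png

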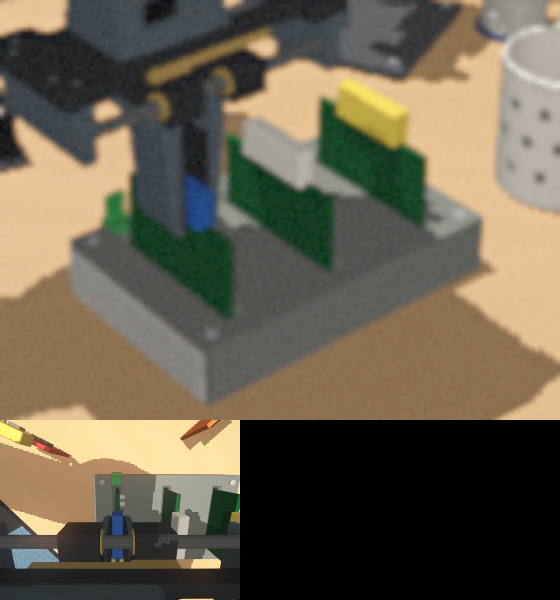

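The blue module is seated: the floor was felt at TCP 0.072, the same height as when it stood in the socket. Next: release it, retreat, and grasp the yellow one.

Run:
```python
from h import *
ctrl.command_gripper(.4); ctrl.sleep(.3)
print(ctrl.move_l(np.array([.4767,.0488,.16]),vel=.12,contact_N=8)); ctrl.sleep(.3)
w=ctrl.read_camera("wrist");s=ctrl.read_camera("scene")
m=np.array([.6166,.0566]);yaw=3.3
ctrl.goto(np.array([*m,.16]),down(yaw)); 
h=ctrl.move_l(np.array([*m,.072]),vel=.12,contact_N=8);print(h,ctrl.current_tool_pos())
if not h:
    ctrl.command_gripper(0);print(ctrl.current_grip_width()*91,ctrl.current_grasp_force(),ctrl.current_contact_force())
print(ctrl.current_t())
cv2.imwrite("pics/rel.png",np.hstack([cv2.resize(s[230:350,260:420],(480,360)),cv2.resize(w[200:480,120:440],(320,280)) if 0 else cv2.resize(w,(320,240),interpolation=cv2.INTER_AREA)[0:240].repeat(1,0) if 0 else cv2.copyMakeBorder(w[100:460,160:480],0,0,0,0,0)]))
```

```text
False
False [0.61693922 0.0565985  0.07274421]
11.699954858553383 30.000442564487457 [-1.0316688  -0.67283633  5.36090709]
16.8167
```

View pics/rel.png

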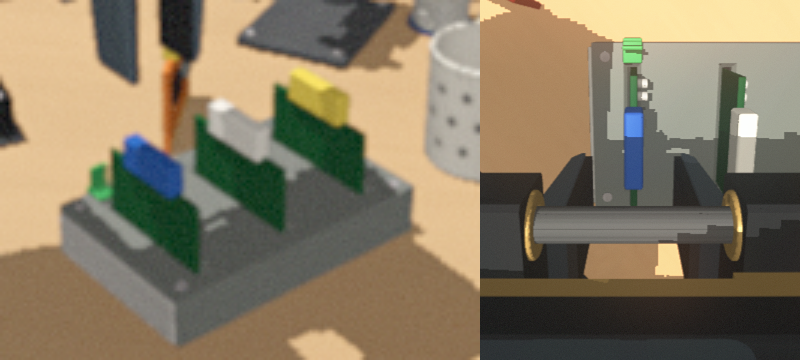

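The blue module stands in the free slot at the same height as its neighbours, and the yellow one is gripped. Next I'll lift it out and present it, then check in one composite picture.

Run:
```python
from h import *
m=np.array([.6166,.0566])
ctrl.move_l(np.array([*m,.23]),vel=.1)
print(ctrl.current_grip_width()*91,ctrl.current_grasp_force())
yaw=27.5; g=np.array([.6114,.1679,.2292])
ctrl.goto(g,down(yaw)); ctrl.sleep(.4)
print(ctrl.current_tool_pos(),ctrl.current_grasp_force(),ctrl.current_t())
s=ctrl.read_camera("scene");t=ctrl.read_camera("top");w=ctrl.read_camera("wrist")
import pickle;pickle.dump((view("wrist"),w),open("P.pkl","wb"))
a=cv2.resize(s[120:280,300:460],(400,400),interpolation=cv2.INTER_CUBIC);b=cv2.resize(t[90:250,240:400],(400,400),interpolation=cv2.INTER_CUBIC)
c=cv2.copyMakeBorder(cv2.resize(w,(267,200)),0,0,0,533,cv2.BORDER_CONSTANT)
c[:,267:667]=w[140:340,120:520]
cv2.imwrite("pics/pres.png",np.vstack([np.hstack([a,b]),c]))
```

```text
12.0560790373843 29.999350011348724
[0.61153404 0.16728625 0.22922802] 29.999311566352844 19.475
```

View pics/pres.png

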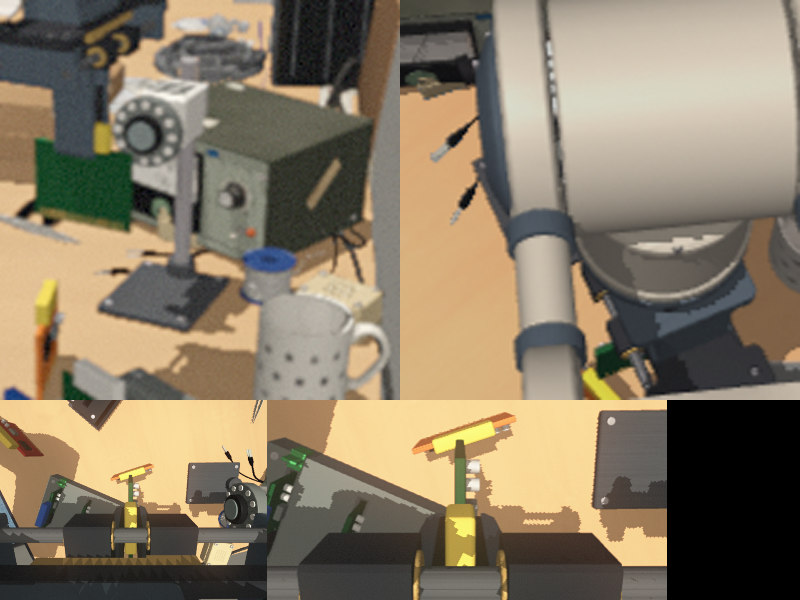

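The picture shows the chips facing right towards the lens. The camera's base plate edges are nearly parallel to the tool axes, with its corner at wrist (445,248), and the lens is at about (566,259). I'll use this view to check the lens pose numerically.

Run:
```python
from h import *
import pickle
v,w=pickle.load(open("P.pkl","rb"))
a,b,c=[plane(v,p,.01) for p in((453,153),(445,248),(520,250))]
ang=lambda d:np.degrees(np.arctan2(d[1],d[0]))
print(a.round(4),b.round(4),np.linalg.norm(a-b),"yaw",ang(a-b)-90,ang(c-b))
x,e=tri([(view("scene"),(356,174)),(v,(558,259))]);print("lens",x.round(4),e)
print(proj(v,[.72,.2245,.2]),proj(view("scene"),[.72,.2245,.2]))
tp=ctrl.current_tool_pos();R=ctrl.current_eef_rot()
# yellow bar far end row in full wrist: (475-267+120, 504-400+140)
print("bar end tool",(R.T@(plane(v,(322,243),tp[2]+.026)-tp)).round(4))
# base circle / ring for subpixel check
g=cv2.cvtColor(w,cv2.COLOR_BGR2GRAY);print(cv2.HoughCircles(g[180:330,500:640],cv2.HOUGH_GRADIENT,1,20,param1=120,param2=20,minRadius=8,maxRadius=60))
```

```text
[0.7092 0.2766 0.01  ] [0.7537 0.1916 0.01  ] 0.09593987504088909 yaw 27.648758204887827 25.975209166021628
lens [0.7274 0.2336 0.1976] [np.float64(0.0006827133247951559), np.float64(0.0006827133247951676)]
[[538.43108143 267.59352776]] [[356.15957976 174.6224168 ]]
bar end tool [ 0.0293  0.0047 -0.026 ]
[[[ 86.5  74.5  58.3]
  [ 62.5  66.5  50.5]
  [ 23.5  84.5  45.2]
  [ 55.5  85.5  39.4]
  [ 72.5  96.5  33.8]
  [ 73.5  44.5  25.8]
  [ 95.5  44.5  37.2]
  [ 46.5 104.5  24.1]
  [ 65.5  24.5  16.3]]]
```

The independent checks put the lens within about 1 cm of the assumed point (in line mostly along its axis and about 3 mm sideways), with its yaw at 26–27.6°. The board is well inside tolerance, so I'm handing in.

Run:
```python
from h import *
c=np.array([.6125,.1695,.2292]); ctrl.move_l(c,vel=.02); ctrl.sleep(.8)
print(ctrl.current_tool_pos(),ctrl.current_grasp_force(),ctrl.current_t()); print(ctrl.sign_off())
```

```text
[0.61252579 0.16953159 0.22921764] 29.999338388442993 20.675
the job is handed in; nothing more can be done
None
```

The job is handed in with no verdict returned: the blue board is fully down and released in the free slot, and the yellow board is held still about 12 cm in front of the lens (measured to about 1 cm), component side facing it.

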